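Find the lopsided rocker arm on the knife edges

TASK

One of the two forged arms in the steel rack is lopsided: a flaw that cannot be seen makes one end heavy. Set both arms gently by their notches on the two knife edges of the balancing stand, one on each, and let go; leave the arm that stays level balanced there, and put the one that drops to one end into the empty aluminium scrap tray. Do not disturb the other things on the bench.

Things in the scene. Friction and masses are not known exactly. Their poses are not given: they have to be found in the camera images.
- rocker_1_tang (a point): centre of the upright square tang (the grip) of the first arm, half-way up it: 16 x 16 mm, 36 mm tall, on top of the bar's middle (22 mm wide, 10 mm thick; top face 18 mm below this point). Axes as the arm's. At the start the arms lie in the rack leaning about 28 degrees about their y axis, tangs pointing up and towards the robot, one in the nearer seat, one in the farther
- rocker_2_tang (a point): centre of the upright square tang (the grip) of the second arm, half-way up it: 16 x 16 mm, 36 mm tall, on top of the bar's middle (22 mm wide, 10 mm thick; top face 18 mm below this point). Axes as the arm's. At the start the arms lie in the rack leaning about 28 degrees about their y axis, tangs pointing up and towards the robot, one in the nearer seat, one in the farther
- rocker_1_notch (a point): top (inner end) of the V notch across the underside of the first arm, mid-length and mid-width, 28 mm below the tang's centre; 90 degree V, 6 mm deep, 13 mm wide at its mouth, running along x; centres itself on an edge. Let go there, the true arm stays level within a few degrees; the lopsided one drops until an end weight lands on the base plate, leaning about 15 degrees
- rocker_2_notch (a point): top (inner end) of the V notch across the underside of the second arm, mid-length and mid-width, 28 mm below the tang's centre; 90 degree V, 6 mm deep, 13 mm wide at its mouth, running along x; centres itself on an edge. Let go there, the true arm stays level within a few degrees; the lopsided one drops until an end weight lands on the base plate, leaning about 15 degrees
- rocker_1: the first forged steel rocker arm, 0.63 to 0.89 kg, 188 mm long; both look alike. Origin at its notch; x across, y along, z up the tang. From 25 mm either side of the middle the bar slopes down 30 degrees to square end weights (30 x 24 x 34 mm in x, y, z) centred 82 mm out, undersides 47 mm below the origin. Either arm may be the lopsided one: its centre of mass is about 8 mm off the middle
- rocker_2: the second forged steel rocker arm, 0.63 to 0.89 kg, 188 mm long; both look alike. Origin at its notch; x across, y along, z up the tang. From 25 mm either side of the middle the bar slopes down 30 degrees to square end weights (30 x 24 x 34 mm in x, y, z) centred 82 mm out, undersides 47 mm below the origin. Either arm may be the lopsided one: its centre of mass is about 8 mm off the middle
- edge_1 (a point): the middle of the nearer (to the robot) knife edge of the balancing stand, on its very top, 80 mm over the bench and 70 mm over the stand's base plate. The edge is 34 mm long along this point's x, 3 mm thick and rounded; an arm hangs over it with its length along y. The two edges are parallel, side by side, 104 mm apart along x
- edge_2 (a point): the middle of the farther knife edge of the balancing stand, on its very top, 80 mm over the bench and 70 mm over the stand's base plate. The edge is 34 mm long along this point's x, 3 mm thick and rounded; an arm hangs over it with its length along y. The two edges are parallel, side by side, 104 mm apart along x
- stand: grey-painted balancing stand, fixed: base plate 220 x 210 x 10 mm (x, y, z), two posts 12 mm thick carrying the knife edges; origin at the centre of its underside
- rack: stock rack of dark steel, fixed, 210 mm wide (y), 205 mm deep (x): two like seats, one 115 mm behind the other along x and equally high, each sloping 27 degrees up away from the robot side (rack's -x), with low lips (16 mm) that hold an arm by its end weights. Lift an arm off square to its seat. Origin under its middle, on the bench. Rack and tray may change sides of the stand
- tray: empty scrap tray of sheet aluminium, fixed, 130 x 260 x 35 mm (x, y, z), walls 4 mm; origin at the centre of its underside; its long side is along its y
- tray_floor (a point): centre of the tray's inner floor, 4 mm above the bench; axes as the tray's. An arm standing upright in the tray has its notch 47 mm above this point
- hammer: hammer lying on the bench, 280 mm, bystander; origin under its middle
- wrench: wrench, 200 mm, lying on the bench, bystander; origin under its middle
- oil_can: upright steel can, 56 mm across, 110 mm tall, bystander; origin at its base
- mug: white mug, 76 mm across, 85 mm tall, bystander; origin at its base
- stock_offcut: dark steel offcut 90 x 30 x 20 mm, bystander; origin at its base
- brush: brush, 200 mm, bystander; origin under its middle
Not all that is in view belongs to the job. Leave any green look-alike of the rocker_1 alone.

How it is judged:
By the outcome, as a careful person would: the job done as asked, in the order asked, and still so for the second after the job is handed in, with the robot touching nothing.
It also fails if it takes over 72 s, if anything falls off the work surface, if the arm or the gripper's body presses on something with over 40 N, if the wrist force passes 120 N, or if a joint passes its speed limit or range.

ROBOT

A 6-joint arm with a two-finger parallel gripper is mounted at the origin on the work surface. World frame = base frame: x ahead of the robot, y to its left, z up, the work surface at z = 0. Lengths are in mm, angles in rad, forces in N, time in s.
With the tool pointing down it reaches from about 275 to 850 mm from the base axis. Payload 19 kg.
Tool frame: the origin (TCP) lies between the finger pads; the fingertips stand 14 mm ahead of it and the grasp point (between the pads) lies 5 mm behind it (ctrl.tip_extent is the distance from the TCP to the fingertips, in mm); z points along the fingers, y is the direction in which the jaws open and shut (so a half turn about z gives the same grasp; the last joint's range is limited). The gripper opens to 85 mm and grips with 20 to 120 N. Pads are 22 mm wide; open, the fingers measure 114 mm over their backs; the gripper's body (76 mm by 85 mm) begins 54 mm behind the grasp point. The pads swing forward as they close: fully open they stand 13 mm farther back than shut.
Start: joints at [-1.252, 0.15, 1.437, -0, 1.554, -0.134], TCP at [251.525, -517.037, 245.267] pointing down, gripper open.
Joint ranges: [-2.8, 2.8], [-0.68, 2.1], [0.12, 2.68], [-1.39, 4.53], [0.16, 2.79], [-2.81, 2.81]. Speed limits (rad/s): [1.89, 1.89, 2.22, 3.01, 3.01, 3.01].

INTERFACE

Orientations are given as [roll, pitch, yaw] about the fixed x, y, z axes, in that order (R = Rz(yaw) Ry(pitch) Rx(roll)).
In Python, from bench import ctrl, cams, ticket gives the robot as it stands. The module is installed in compiled form; this text tells all that it offers.
- The arm moves only by the shell command python3 -m handwheel 'ROWS'. ROWS is JSON, a list of rows, each an object of numbers: "x", "y", "z": the shift along the tool's x, y, z in m; "ax", "ay", "az": the turn, a rotation vector about the tool's x, y, z in rad; "jaw": the opening, from 0 (shut) to 1 (fully open). In form: [{"x": .., "y": .., "z": .., "ax": .., "ay": .., "az": .., "jaw": ..}, ...]. A call has 1 to 8 rows; each row is the pose to reach, as a shift and turn from the pose measured when the call began, along the tool's axes at that moment; what a row does not reach only later rows make up. A row lasts 1/12 s, in which the tool goes at most 41.7 mm and 7.16 degrees, less where a joint would pass 70% of its speed; a pose out of reach is approached as far as the arm can. A call with a gripper value outside its range is refused whole. The fingers move at their own pace and stop on an object; the grip force is fixed at half the most. Time passes only in rows, so rows that repeat a pose let the fingers close. It gives the time, the measured TCP pose, the force and the opening at its end, in the units of the state.
- ctrl.get_obs(): the state, without advancing time (a new reading comes with each control period).
- cams.snapshot(name): name is "scene" or "top" or "wrist"; returns a dict with "color" (400x640x3 uint8, red, green, blue), "K" (3x3 intrinsics, pixels), "k1" (the pictures are not rectified: a ray, as slopes to the right and down, at radius r is drawn at 1 + k1 r^2 times it, then the intrinsics apply), "R" (3x3) and "t" (3): a world point X has camera coordinates R X + t; the wrist camera has in their place "mount" (4x4, takes a point from camera to tool coordinates, whose origin is the TCP and whose axes are the flange's). Camera axes: x right, y down, z forward; pixel columns grow to the right and rows downward; lengths in mm; the calibration is good to about 2 mm. A picture is of the moment at which its call begins: read the wrist's pose just before it. There is no depth.
- ticket.hand_in(): hands the job in, once; it reports no verdict.
The state is a dict: "time_s": time; "joints": joint angles; "dq": joint speeds; "effort": joint torques, N m; "tool_pos": TCP position; "tcp_rot": TCP orientation; "wrist_force": force on the tool from outside, world axes, zero at the start; "torque": the same for the moment, N m; "opening": finger opening in mm.
Only numpy, scipy, OpenCV 4.12 (cv2) and the standard library are available. Lean on these libraries where they do the work, as an engineer would, in place of code of your own. Each camera call takes 0.05 s, during which the arm holds its last target. There are 200 camera calls.

## Working session

There is one attempt and no reset: what is moved stays moved. The work goes in short steps, Python scripts to look and compute and a shell command to move; the robot and the scene stay as the last step left them, time stands still between calls to the robot, and variables do not carry over. Pictures are saved under pics/ and viewed, about 8 in all and at most 12, crops included, and the job is handed in when it is done.

```bash
mkdir -p pics
cat > h.py <<'E'
import numpy as np, cv2
from scipy.spatial.transform import Rotation as Rn
from bench import ctrl, cams
def snap(n,f=None):
    o=ctrl.get_obs(); s=cams.snapshot(n)
    if n=="wrist":
        M=np.array(s["mount"]); Rt=Rn.from_euler('xyz',o["tcp_rot"]).as_matrix(); T=np.eye(4);T[:3,:3]=Rt;T[:3,3]=o["tool_pos"]
        W=np.linalg.inv(T@M); s["R"]=W[:3,:3]; s["t"]=W[:3,3]
    s={k:(np.array(v) if k!="k1" else v) for k,v in s.items()}
    if f: cv2.imwrite("pics/"+f,s["color"][:,:,::-1])
    np.savez("%s.npz"%n,**s)
    return s
def ray(s,p):
    K=s["K"]; d=np.array([(p[0]-K[0,2])/K[0,0],(p[1]-K[1,2])/K[1,1]]); u=d.copy()
    for _ in range(20): u=d/(1+float(s["k1"])*(u@u))
    R=s["R"]; return -R.T@s["t"], R.T@np.array([u[0],u[1],1])
def atz(s,p,z):
    c,d=ray(s,p); return c+d*(z-c[2])/d[2]
def proj(s,X):
    c=np.atleast_2d(X)@s["R"].T+s["t"]; u=c[:,:2]/c[:,2:]; u=u*(1+float(s["k1"])*(u**2).sum(1,keepdims=True))
    return u@s["K"][:2,:2].T+s["K"][:2,2]
def tri(L):
    A=0;b=0
    for s,p in L:
        c,d=ray(s,p); d=d/np.linalg.norm(d); P=np.eye(3)-np.outer(d,d); A=A+P; b=b+P@c
    return np.linalg.solve(A,b)
def load(n): return dict(np.load("%s.npz"%n))
def crop(s,f,x0,y0,x1,y1,k):
    cv2.imwrite("pics/"+f,cv2.resize(s["color"][y0:y1,x0:x1,::-1],None,fx=k,fy=k,interpolation=cv2.INTER_CUBIC))
def rel(Rt,pos):
    """handwheel shift/turn to reach world pos (mm), rotation matrix"""
    o=ctrl.get_obs(); R0=Rn.from_euler('xyz',o["tcp_rot"]).as_matrix()
    return np.round(R0.T@(np.array(pos)-o["tool_pos"])/1000,4), np.round(Rn.from_matrix(R0.T@Rt).as_rotvec(),4)
E
python3 - <<'E'
from h import *
for n in("scene","top"):
    s=snap(n,n+"0.png"); print(n,s["K"].tolist(),s["k1"],-s["R"].T@s["t"])
print(ctrl.get_obs())
E
```

```text
scene [[464.35268237690036, 0.0, 320.1393202025942], [0.0, 464.35268237690036, 200.69257860012524], [0.0, 0.0, 1.0]] -0.12066775186060988 [1050.144431    536.16322759 1087.02037358]
top [[519.6707932009836, 0.0, 313.2470172446899], [0.0, 519.6707932009836, 194.68980356426755], [0.0, 0.0, 1.0]] -0.1403439330000983 [ 224.82993617 -124.97700284 1492.9626685 ]
{'time_s': 0.1, 'joints': array([-1.25198154e+00,  1.50911812e-01,  1.43795351e+00, -2.16737023e-05,
        1.55380356e+00, -1.34011272e-01]), 'dq': array([-0.00019641, -0.00076649,  0.00024044, -0.00071767,  0.00122799,
        0.00148815]), 'effort': array([ 6.02485656e-03, -7.14373684e+01, -5.71796787e+01, -2.44453295e-04,
        6.99155455e-03, -2.85785330e-05]), 'tool_pos': array([ 251.47149372, -516.86208783,  244.75630083]), 'tcp_rot': array([-3.14052319e+00, -1.22318742e-04,  4.52826374e-01]), 'wrist_force': array([0.72077957, 1.04796005, 0.40361218]), 'torque': array([ 0.0162365 , -0.02919519,  0.00301156]), 'opening': 85.30330525519095}
```

View pics/scene0.png

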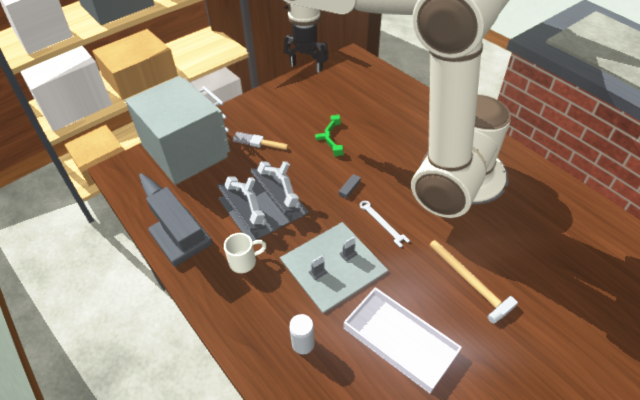

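View pics/top0.png

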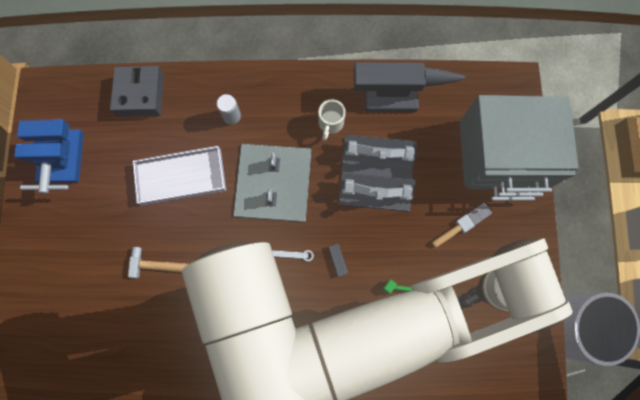

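Scene: the two grey arms sit in the rack (scene ~(243,200) and (280,185); top ~(378,150) far, (378,190) near). The stand is at top (272,182) with edges ~(272,162) and (269,197), and the tray is at top (180,175). The green look-alike lies on the bench at top (400,288) and stays put. The job arms are the steel ones in the dark rack, so I'll enlarge both views to confirm.

Run:
```python
from h import *
a=load("scene");b=load("top")
crop(a,"c1.png",205,145,405,295,4); crop(b,"c2.png",225,125,425,225,4)
```

```text
(no output)
```

View pics/c1.png

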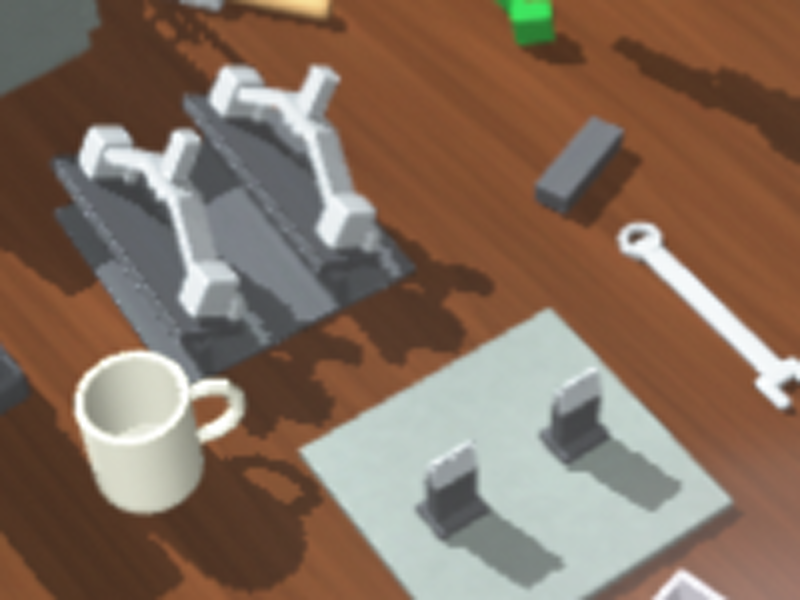

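View pics/c2.png

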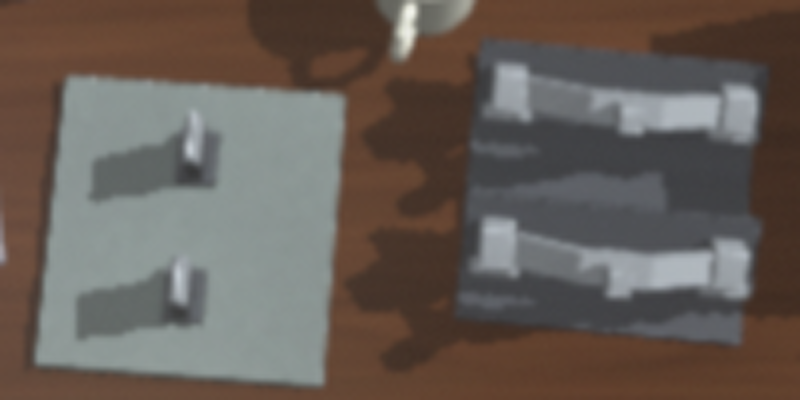

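Confirmed: the two steel arms are in the rack, with tang tops at c1 (187,135) and (322,72), and c2 (631,118) and (620,285). Now I'll solve for positions.

```bash
cat > m.py <<'E'
from h import *
from scipy.optimize import least_squares
a=load("scene");b=load("top")
S=lambda x,y:np.array([x/4+205,y/4+145]);T=lambda x,y:np.array([x/4+225,y/4+125])
M=np.array([[0,0,46],[0,82,-13],[0,-82,-13]])
def pose(q,tilt=-28): return Rn.from_euler('ZY',[q[3],np.radians(tilt)]).as_matrix()
for nm,sp,tp in[("near",[S(322,72),S(348,212),S(238,86)],[T(622,282),T(500,240),T(732,262)]),("far",[S(187,135),S(212,278),S(108,143)],[T(631,116),T(511,85),T(740,105)])]:
    f=lambda q:np.r_[(proj(a,M@pose(q).T+q[:3])-sp).ravel(),(proj(b,M@pose(q).T+q[:3])-tp).ravel(),]
    r=least_squares(f,[500,-300,90,0],x_scale=[1,1,1,.01]); q=r.x
    print(nm,"notch",q.round(1),"tang",(pose(q)@[0,0,28]+q[:3]).round(1),"res",f(q).round(1))
c=[atz(b,T(*p),10) for p in[(66,76),(346,93),(325,385),(35,366)]]
print("stand",np.mean(c,0).round(1),[np.linalg.norm(c[i]-c[i-1]).round(1) for i in range(4)],"yaws",[np.arctan2(*(v[[1,0]])).round(3) for v in(c[0]-c[3],c[1]-c[2])], [np.arctan2(v[1],v[0]).round(3)-1.571 for v in(c[0]-c[1],c[3]-c[2])])
print("edges tri",tri([(a,S(579,386)),(b,T(180,278))]).round(1),tri([(a,S(452,452)),(b,T(192,136))]).round(1))
t=[atz(b,p,35) for p in[(133,161),(222,147),(226,188),(138,203)]]
print("tray",np.mean(t,0),[np.linalg.norm(t[i]-t[i-1]).round(1) for i in range(4)],[np.arctan2(v[1],v[0]).round(3)-1.571 for v in(t[0]-t[1],t[3]-t[2])])
for n,p in dict(mug=(331,117),can=(228,108)).items(): print(n,atz(b,p,90).round())
E
python3 m.py
```

```text
near notch [ 5.315e+02 -3.046e+02  8.570e+01 -1.000e-01] tang [ 518.5 -303.4  110.4] res [-1.2  1.6 -0.1 -0.8 -0.2 -1.3 -0.2 -0.9 -0.5  1.1 -0.3  0.8]
far notch [ 6.452e+02 -3.144e+02  8.870e+01 -1.000e-01] tang [ 632.2 -313.2  113.4] res [-1.3  1.2  0.  -0.7 -0.2 -1.  -0.1 -0.4 -0.5  0.7 -0.5  0.7]
stand [573.6  -4.4  10. ] [np.float64(220.1), np.float64(209.8), np.float64(219.9), np.float64(210.9)] yaws [np.float64(-0.077), np.float64(-0.072)] [np.float64(-0.07000000000000006), np.float64(-0.06899999999999995)]
edges tri [522.1   0.8  69.2] [624.3  -8.   76.2]
tray [591.41856223 268.80119531  35.        ] [np.float64(129.0), np.float64(268.9), np.float64(124.6), np.float64(261.4)] [np.float64(0.14900000000000002), np.float64(0.16600000000000015)]
mug [ 745. -174.   90.]
can [774. 123.  90.]
```

```bash
cat >> h.py <<'E'
TI=-28
def arm(yaw,tilt): return Rn.from_euler('ZY',[yaw,np.radians(tilt)]).as_matrix()@np.diag([1,-1,-1.])
E
python3 - <<'E'
from h import *
print(ctrl.tip_extent)
R=arm(-.09,-28); t=np.array([518.5,-303.4,110.4])
print(rel(R,t-130*R[:,2]))
E
```

```text
14.0
(array([ 0.2812, -0.1066,  0.0197]), array([-0.1337,  0.4767,  0.5316]))
```

```bash
python3 -m handwheel '[{"x":0.04,"y":-0.015,"z":0.0,"ax":-0.02,"ay":0.06,"az":0.07,"jaw":1},{"x":0.08,"y":-0.03,"z":0.005,"ax":-0.04,"ay":0.12,"az":0.14,"jaw":1},{"x":0.12,"y":-0.045,"z":0.008,"ax":-0.06,"ay":0.2,"az":0.22,"jaw":1},{"x":0.16,"y":-0.06,"z":0.011,"ax":-0.08,"ay":0.28,"az":0.31,"jaw":1},{"x":0.2,"y":-0.076,"z":0.014,"ax":-0.1,"ay":0.36,"az":0.4,"jaw":1},{"x":0.24,"y":-0.091,"z":0.017,"ax":-0.12,"ay":0.43,"az":0.48,"jaw":1},{"x":0.281,"y":-0.107,"z":0.02,"ax":-0.134,"ay":0.477,"az":0.532,"jaw":1},{"x":0.281,"y":-0.107,"z":0.02,"ax":-0.134,"ay":0.477,"az":0.532,"jaw":1}]'
python3 - <<'E'
from h import *
o=ctrl.get_obs();print(o["tool_pos"],o["tcp_rot"],o["joints"],o["time_s"])
R=arm(-.09,-28); t=np.array([518.5,-303.4,110.4])
print(rel(R,t-130*R[:,2]))
s=snap("wrist","w0.png"); print(proj(s,[t+18*-R[:,2],t,[632.2,-313.2,113.4]]).round())
E
```

```text
time_s: 0.77
tool_pos: [458.7, -293.4, 224.0]
tcp_rot: [-3.138, -0.492, -0.094]
wrist_force: [-0.7, -0.3, 1.6]
opening: 85.1
[ 458.65254753 -293.42251277  223.97807527] [-3.13791721 -0.49198702 -0.0941572 ] [-0.91408217 -0.15053082  1.85597116  0.39664939  1.12072914  0.63278644] 0.7667
(array([ 0.0001,  0.0046, -0.0013]), array([-0.0017, -0.0033, -0.0037]))
[[327. 197.]
 [327. 191.]
 [325.  71.]]
```

View pics/w0.png

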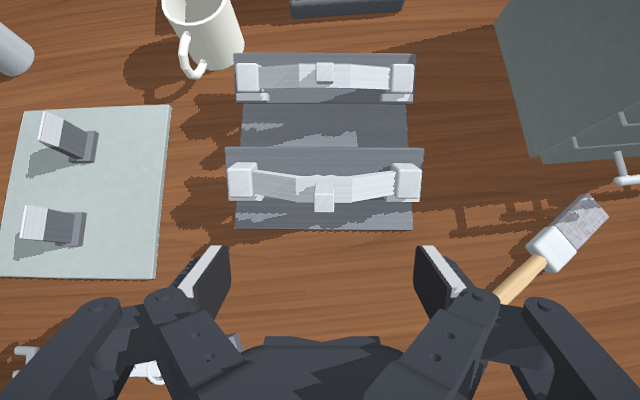

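The wrist view shows the near arm, with tang ~(324,200) and weights ~(243,180) and (407,180). The far arm's tang is at ~(325,72). I'll crop for detail.

Run:
```python
from h import *
s=load("wrist"); print((-s["R"].T@s["t"]).round(1)); crop(s,"w1.png",220,50,430,220,3.8)
```

```text
[ 459.1 -294.6  370.3]
```

View pics/w1.png

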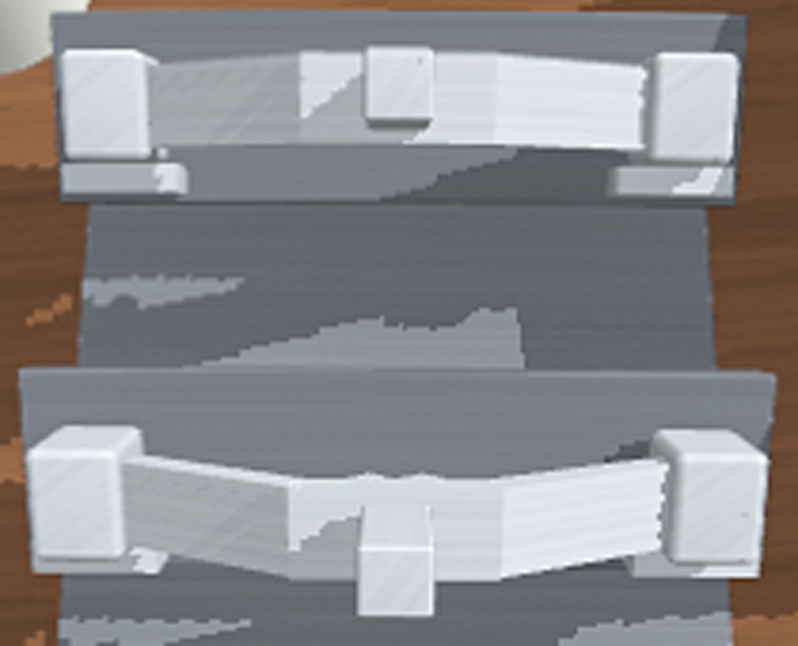

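```bash
sed -i 's/^for nm.*/w=load("wrist");W={"near":[(324.1,202.9),(241.1,183.4),(408.4,183.9)],"far":[(325.1,71.6),(246.6,77.4),(402.9,77.9)]}\n&/; s/r\.ravel/&/; s/(proj(b,M@pose(q).T+q\[:3\])-tp).ravel(),\]/(proj(b,M@pose(q,q[4]).T+q[:3])-tp).ravel(),(proj(w,M@pose(q,q[4]).T+q[:3])-W[nm]).ravel(),(q[4]+28)*.5]/; s/,90,0\],x_scale=\[1,1,1,.01\]/,90,0,-28],x_scale=[1,1,1,.01,1]/; s/q.round(1),"tang",(pose(q)/q.round(3),"tang",(pose(q,q[4])/; s/proj(a,M@pose(q).T/proj(a,M@pose(q,q[4]).T/' m.py; python3 m.py | head -2
python3 - <<'E'
from h import *
s=load("wrist")
# stand edges from w0 picture: top ridge ends
for p in[(41,113),(38,137),(24,206),(21,239)]: print(atz(s,p,80).round(1))
E
```

```text
near notch [ 5.28953e+02 -3.02909e+02  8.55850e+01 -9.80000e-02 -2.97420e+01] tang [ 515.1 -301.5  109.9] res [ 0.2  1.6  0.8 -0.8  0.8 -1.4 -0.9  0.5 -1.1  1.8 -0.9  1.7  0.8 -0.6
  0.3 -0.7 -0.3 -0.6 -0.9]
[641.8  -4.3  80. ]
[613.6  -4.7  80. ]
[539.4   2.4  80. ]
[505.9   2.3  80. ]
```

```bash
python3 m.py | sed -n 3,4p
python3 - <<'E'
from h import *
R=arm(-.096,-28); t=np.array([516,-302,110.])
for d in (40,3): print(rel(R,t-d*R[:,2]))
E
```

```text
far notch [ 6.43931e+02 -3.14051e+02  8.85330e+01 -9.70000e-02 -2.89420e+01] tang [ 630.4 -312.7  113. ] res [-0.6  1.1  0.3 -0.8  0.3 -1.1 -0.3  0.4 -0.6  1.  -0.6  1.3  0.  -0.2
  1.1 -0.3 -0.8 -0.6 -0.5]
(array([-0.0028,  0.0029,  0.0881]), array([-0.0047, -0.0011,  0.0059]))
(array([-0.0028,  0.003 ,  0.1251]), array([-0.0047, -0.0011,  0.0059]))
```

```bash
python3 -m handwheel '[{"x":-0.003,"y":0.003,"z":0.035,"ax":-0.005,"az":0.006,"jaw":0.7},{"x":-0.003,"y":0.003,"z":0.07,"ax":-0.005,"az":0.006,"jaw":0.6},{"x":-0.003,"y":0.003,"z":0.095,"ax":-0.005,"az":0.006,"jaw":0.5},{"x":-0.003,"y":0.003,"z":0.112,"ax":-0.005,"az":0.006,"jaw":0.5},{"x":-0.003,"y":0.003,"z":0.122,"ax":-0.005,"az":0.006,"jaw":0.5},{"x":-0.003,"y":0.003,"z":0.124,"ax":-0.005,"az":0.006,"jaw":0.5},{"x":-0.003,"y":0.003,"z":0.124,"ax":-0.005,"az":0.006,"jaw":0.4},{"x":-0.003,"y":0.003,"z":0.124,"ax":-0.005,"az":0.006,"jaw":0.3}]'
python3 -m handwheel '[{"jaw":0.1},{"jaw":0},{"jaw":0},{"jaw":0},{"jaw":0},{"jaw":0}]'
python3 - <<'E'
from h import *
s=snap("wrist","w2.png"); crop(s,"w2c.png",160,150,480,390,2)
E
```

```text
schema error: expected keys x, y, z, ax, ay, az, jaw
schema error: expected keys x, y, z, ax, ay, az, jaw
```

View pics/w2c.png

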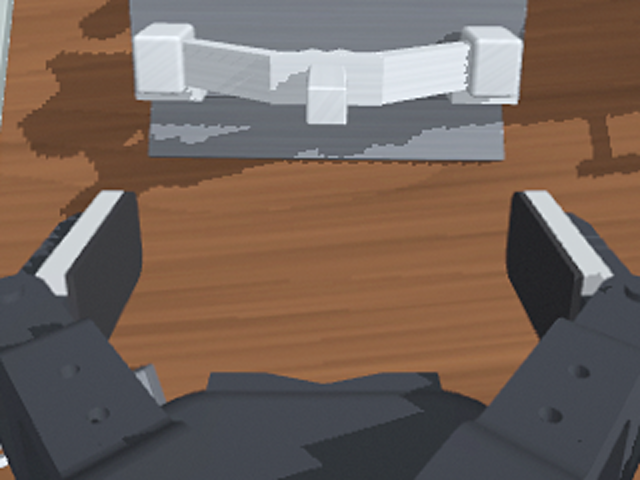

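The call was refused because every key is required, so nothing moved. Resending with all keys.

```bash
python3 -m handwheel '[{"x":-0.003,"y":0.003,"z":0.035,"ax":-0.005,"ay":0,"az":0.006,"jaw":0.7},{"x":-0.003,"y":0.003,"z":0.07,"ax":-0.005,"ay":0,"az":0.006,"jaw":0.6},{"x":-0.003,"y":0.003,"z":0.095,"ax":-0.005,"ay":0,"az":0.006,"jaw":0.5},{"x":-0.003,"y":0.003,"z":0.112,"ax":-0.005,"ay":0,"az":0.006,"jaw":0.5},{"x":-0.003,"y":0.003,"z":0.122,"ax":-0.005,"ay":0,"az":0.006,"jaw":0.5},{"x":-0.003,"y":0.003,"z":0.124,"ax":-0.005,"ay":0,"az":0.006,"jaw":0.5},{"x":-0.003,"y":0.003,"z":0.124,"ax":-0.005,"ay":0,"az":0.006,"jaw":0.4},{"x":-0.003,"y":0.003,"z":0.124,"ax":-0.005,"ay":0,"az":0.006,"jaw":0.3}]' && python3 -m handwheel '[{"x":0,"y":0,"z":0,"ax":0,"ay":0,"az":0,"jaw":0.1},{"x":0,"y":0,"z":0,"ax":0,"ay":0,"az":0,"jaw":0},{"x":0,"y":0,"z":0,"ax":0,"ay":0,"az":0,"jaw":0},{"x":0,"y":0,"z":0,"ax":0,"ay":0,"az":0,"jaw":0},{"x":0,"y":0,"z":0,"ax":0,"ay":0,"az":0,"jaw":0},{"x":0,"y":0,"z":0,"ax":0,"ay":0,"az":0,"jaw":0}]'
python3 - <<'E'
from h import *
print(rel(arm(-.098,-28),[0,0,0])[1])
E
```

```text
time_s: 1.53
tool_pos: [513.0, -304.1, 114.9]
tcp_rot: [3.139, -0.49, -0.094]
wrist_force: [-0.3, 0.6, 1.1]
opening: 25.9
time_s: 2.03
tool_pos: [513.1, -304.5, 115.9]
tcp_rot: [3.138, -0.491, -0.094]
wrist_force: [-5.2, 1.3, 7.8]
opening: 15.4
[ 0.0019 -0.002   0.004 ]
```

```bash
python3 -m handwheel '[{"x":0,"y":0,"z":-0.005,"ax":0,"ay":0,"az":0,"jaw":0},{"x":0,"y":0,"z":-0.02,"ax":0,"ay":0,"az":0,"jaw":0},{"x":0,"y":0,"z":-0.05,"ax":0,"ay":0,"az":0,"jaw":0},{"x":0,"y":0,"z":-0.08,"ax":0,"ay":0,"az":0,"jaw":0},{"x":0,"y":0,"z":-0.1,"ax":0,"ay":0,"az":0,"jaw":0},{"x":0,"y":0,"z":-0.1,"ax":0,"ay":0,"az":0,"jaw":0}]'
python3 - <<'E'
from h import *
R=arm(-.072,0); print(rel(R,[626,-7,80+33+75]))
s=snap("wrist","w3.png")
E
```

```text
time_s: 2.53
tool_pos: [465.5, -300.4, 208.1]
tcp_rot: [3.133, -0.494, -0.092]
wrist_force: [-0.3, -0.6, -7.2]
opening: 14.6
(array([ 0.1075, -0.3076,  0.078 ]), array([ 0.0132, -0.4935, -0.0217]))
```

```bash
python3 -m handwheel '[{"x":0.008,"y":-0.025,"z":0.0,"ax":0.002,"ay":-0.04,"az":0,"jaw":0},{"x":0.02,"y":-0.06,"z":0.01,"ax":0.004,"ay":-0.1,"az":-0.01,"jaw":0},{"x":0.033,"y":-0.095,"z":0.02,"ax":0.006,"ay":-0.18,"az":-0.01,"jaw":0},{"x":0.046,"y":-0.13,"z":0.032,"ax":0.008,"ay":-0.26,"az":-0.01,"jaw":0},{"x":0.058,"y":-0.165,"z":0.042,"ax":0.01,"ay":-0.34,"az":-0.02,"jaw":0},{"x":0.07,"y":-0.2,"z":0.052,"ax":0.012,"ay":-0.42,"az":-0.02,"jaw":0},{"x":0.082,"y":-0.235,"z":0.06,"ax":0.013,"ay":-0.47,"az":-0.022,"jaw":0},{"x":0.094,"y":-0.265,"z":0.069,"ax":0.013,"ay":-0.4935,"az":-0.022,"jaw":0}]'
python3 - <<'E'
from h import *
R=arm(-.072,0); print(rel(R,[626,-7,80+33+75]))
E
```

```text
time_s: 3.25
tool_pos: [607.1, -44.4, 185.4]
tcp_rot: [-3.14, 0.007, -0.07]
wrist_force: [1.5, -0.8, -7.6]
opening: 15.2
(array([ 0.0162, -0.0387, -0.0027]), array([-0.0015,  0.0069,  0.0019]))
```

```bash
python3 -m handwheel '[{"x":0.01,"y":-0.02,"z":-0.003,"ax":-0.001,"ay":0.007,"az":0.002,"jaw":0},{"x":0.015,"y":-0.034,"z":-0.003,"ax":-0.001,"ay":0.007,"az":0.002,"jaw":0},{"x":0.016,"y":-0.039,"z":-0.003,"ax":-0.001,"ay":0.007,"az":0.002,"jaw":0},{"x":0.016,"y":-0.039,"z":-0.003,"ax":-0.001,"ay":0.007,"az":0.002,"jaw":0},{"x":0.016,"y":-0.039,"z":-0.003,"ax":-0.001,"ay":0.007,"az":0.002,"jaw":0}]'
python3 - <<'E'
from h import *
o=ctrl.get_obs();print(o["tool_pos"],o["tcp_rot"],o["torque"])
w=snap("wrist"); a=snap("scene");b=snap("top")
def fit(im,x0,y0,x1,y1,W,H): return cv2.resize(im["color"][y0:y1,x0:x1,::-1],(W,H),interpolation=cv2.INTER_CUBIC)
im=np.zeros((600,800,3),np.uint8)
im[:,:500]=0
im[:250,:400]=fit(w,0,0,640,400,400,250)
im[250:,:400]=fit(a,260,190,388,302,400,350)   # k=3.125
im[:400,400:]=fit(b,220,115,320,215,400,400)   # k=4
cv2.imwrite("pics/m1.png",im)
E
```

```text
time_s: 3.67
tool_pos: [625.4, -7.1, 187.5]
tcp_rot: [-3.141, 0.001, -0.072]
wrist_force: [0.7, -0.5, -6.4]
opening: 14.9
[625.35645663  -7.0750753  187.4649839 ] [-3.14128063e+00  1.01099942e-03 -7.19285960e-02] [-0.06995874  0.04697102 -0.00749284]
```

View pics/m1.png

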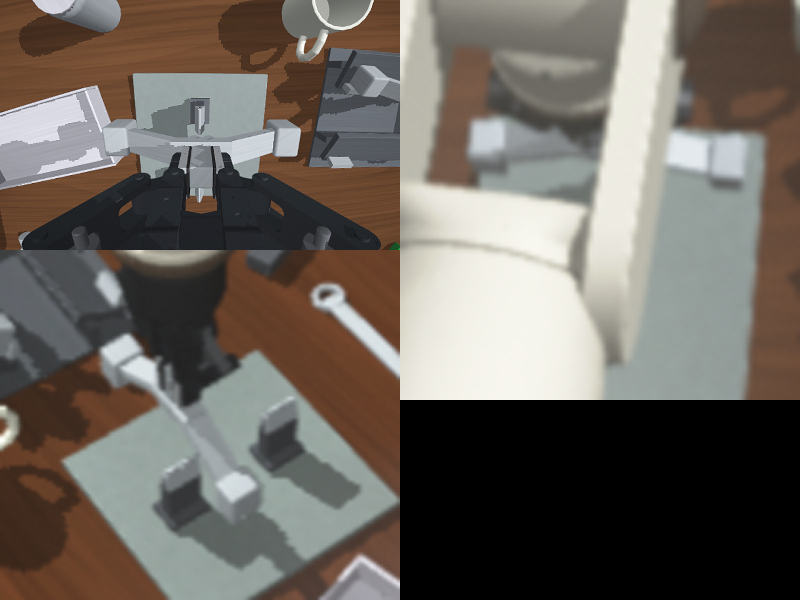

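Montage: wrist view has edge 2 at ~(200,110), edge 1 at ~(198,193) and weights at (120,138) and (285,138). The arm looks nearly centred. I'll check one close crop against the predicted edges.

Run:
```python
from h import *
w=load("wrist"); u=np.array([np.cos(-.072),np.sin(-.072),0]);c=np.array([573.6,-4.4,80])
for s in(-69,-35,35,69): print(s,((proj(w,c+s*u)[0]-[160,140])*2.4).round(1))
v=np.array([-u[1],u[0],0]); n=np.array([625.4,-7.1,187.5-33-75+75])
print("weights",[((proj(w,n+k*82*v+[0,0,-13])[0]-[160,140])*2.4).round(1) for k in(1,-1)])
crop(w,"w4.png",160,140,490,330,2.4)
```

```text
-69 [389.8 445.9]
-35 [389.8 368.3]
35 [389.9 187. ]
69 [389.9  87.8]
weights [array([ 62.1, 207.5]), array([710.6, 207.5])]
```

View pics/w4.png

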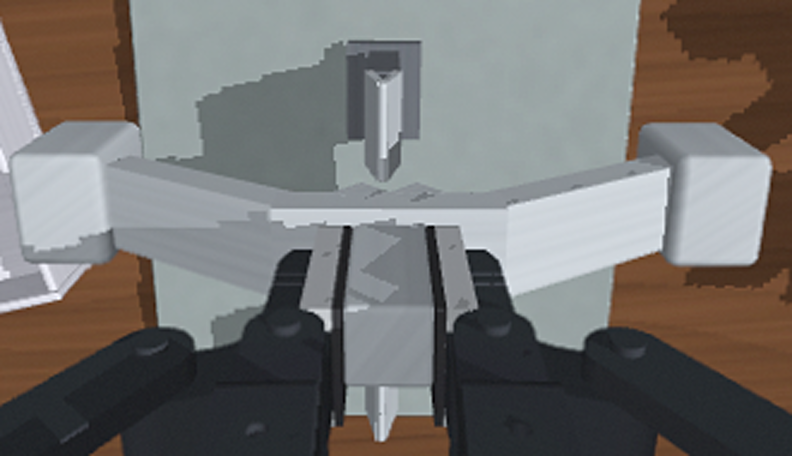

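Edge 2's ridge reads 382 against the predicted 390, about 2.7 mm towards +y and 3 mm farther in x, so I'll correct for that. The arm sits square in the grip. Lowering now.

```bash
python3 -m handwheel '[{"x":0.0024,"y":-0.0028,"z":0.02,"ax":0,"ay":-0.001,"az":0,"jaw":0},{"x":0.0024,"y":-0.0028,"z":0.045,"ax":0,"ay":-0.001,"az":0,"jaw":0},{"x":0.0024,"y":-0.0028,"z":0.06,"ax":0,"ay":-0.001,"az":0,"jaw":0},{"x":0.0024,"y":-0.0028,"z":0.066,"ax":0,"ay":-0.001,"az":0,"jaw":0},{"x":0.0024,"y":-0.0028,"z":0.068,"ax":0,"ay":-0.001,"az":0,"jaw":0},{"x":0.0024,"y":-0.0028,"z":0.068,"ax":0,"ay":-0.001,"az":0,"jaw":0}]'
for i in 1 2; do python3 -m handwheel '[{"x":0,"y":0,"z":0.001,"ax":0,"ay":0,"az":0,"jaw":0},{"x":0,"y":0,"z":0.002,"ax":0,"ay":0,"az":0,"jaw":0},{"x":0,"y":0,"z":0.002,"ax":0,"ay":0,"az":0,"jaw":0}]';done
```

```text
time_s: 4.32
tool_pos: [628.2, -5.6, 120.8]
tcp_rot: [-3.141, 0.0, -0.074]
wrist_force: [-0.2, 0.4, -7.6]
opening: 14.8
time_s: 4.57
tool_pos: [628.4, -5.8, 119.6]
tcp_rot: [-3.141, -0.001, -0.074]
wrist_force: [0.2, -0.4, -7.2]
opening: 14.7
time_s: 4.82
tool_pos: [628.4, -5.7, 117.6]
tcp_rot: [-3.141, -0.001, -0.074]
wrist_force: [-0.3, 0.3, -7.6]
opening: 15.1
```

```bash
for i in 1 2 3; do python3 -m handwheel '[{"x":0,"y":-0.0004,"z":0.001,"ax":0,"ay":0,"az":0,"jaw":0},{"x":0,"y":-0.0004,"z":0.0015,"ax":0,"ay":0,"az":0,"jaw":0},{"x":0,"y":-0.0004,"z":0.0015,"ax":0,"ay":0,"az":0,"jaw":0}]' | grep -E "pos|force";done
```

```text
tool_pos: [628.4, -5.3, 115.9]
wrist_force: [-0.1, 0.5, -7.3]
tool_pos: [628.3, -4.8, 114.2]
wrist_force: [0.3, -0.2, -7.8]
tool_pos: [628.3, -4.4, 112.5]
wrist_force: [0.8, -1.1, -7.5]
```

```bash
for i in 1 2 3; do python3 -m handwheel '[{"x":0,"y":0,"z":0.0007,"ax":0,"ay":0,"az":0,"jaw":0},{"x":0,"y":0,"z":0.0012,"ax":0,"ay":0,"az":0,"jaw":0},{"x":0,"y":0,"z":0.0012,"ax":0,"ay":0,"az":0,"jaw":0}]' | grep -E "pos|force";done
```

```text
tool_pos: [628.3, -4.4, 111.2]
wrist_force: [-0.1, -1.1, -7.7]
tool_pos: [628.2, -4.4, 109.8]
wrist_force: [-0.4, -0.3, -7.5]
tool_pos: [628.3, -4.6, 108.9]
wrist_force: [0.1, -1.9, -3.7]
```

```bash
for i in 1 2; do python3 -m handwheel '[{"x":0,"y":0,"z":0.0006,"ax":0,"ay":0,"az":0,"jaw":0},{"x":0,"y":0,"z":0.0006,"ax":0,"ay":0,"az":0,"jaw":0},{"x":0,"y":0,"z":0.0006,"ax":0,"ay":0,"az":0,"jaw":0}]' | grep -E "pos|force";done; python3 -c "
from h import *
print(ctrl.get_obs()['torque'])"
```

```text
tool_pos: [628.5, -4.8, 108.6]
wrist_force: [-2.0, -3.7, -0.8]
tool_pos: [628.6, -4.9, 108.4]
wrist_force: [-3.1, -3.1, 5.4]
[-0.53223123  0.60286848 -0.03596042]
```

```bash
python3 -m handwheel '[{"x":0,"y":0.0003,"z":-0.0002,"ax":0,"ay":0,"az":0,"jaw":0.05},{"x":0,"y":0.0003,"z":-0.0002,"ax":0,"ay":0,"az":0,"jaw":0.2},{"x":0,"y":0.0003,"z":-0.0002,"ax":0,"ay":0,"az":0,"jaw":0.35},{"x":0,"y":0.0003,"z":-0.0002,"ax":0,"ay":0,"az":0,"jaw":0.6},{"x":0,"y":0.0003,"z":-0.0002,"ax":0,"ay":0,"az":0,"jaw":0.9},{"x":0,"y":0.0003,"z":-0.0002,"ax":0,"ay":0,"az":0,"jaw":1},{"x":0,"y":0.0003,"z":-0.0002,"ax":0,"ay":0,"az":0,"jaw":1},{"x":0,"y":0.0003,"z":-0.0002,"ax":0,"ay":0,"az":0,"jaw":1}]'
python3 -m handwheel '[{"x":0,"y":0,"z":-0.01,"ax":0,"ay":0,"az":0,"jaw":1},{"x":0,"y":0,"z":-0.03,"ax":0,"ay":0,"az":0,"jaw":1},{"x":0,"y":0,"z":-0.06,"ax":0,"ay":0,"az":0,"jaw":1},{"x":0,"y":0,"z":-0.09,"ax":0,"ay":0,"az":0,"jaw":1},{"x":0,"y":0,"z":-0.12,"ax":0,"ay":0,"az":0,"jaw":1},{"x":0,"y":0,"z":-0.12,"ax":0,"ay":0,"az":0,"jaw":1}]'
python3 - <<'E'
from h import *
w=snap("wrist","w5.png")
R=arm(-.097,-28); t=np.array([630,-312,112.]); print(rel(R,t-130*R[:,2]))
E
```

```text
time_s: 7.48
tool_pos: [628.6, -5.2, 108.6]
tcp_rot: [3.141, -0.001, -0.074]
wrist_force: [-0.1, 0.4, -0.2]
opening: 85.4
time_s: 7.98
tool_pos: [629.9, -5.3, 236.0]
tcp_rot: [3.141, -0.01, -0.074]
wrist_force: [1.4, -1.1, 0.8]
opening: 85.4
(array([-0.0378,  0.3045,  0.0061]), array([-0.0049,  0.4813,  0.0227]))
```

View pics/w5.png

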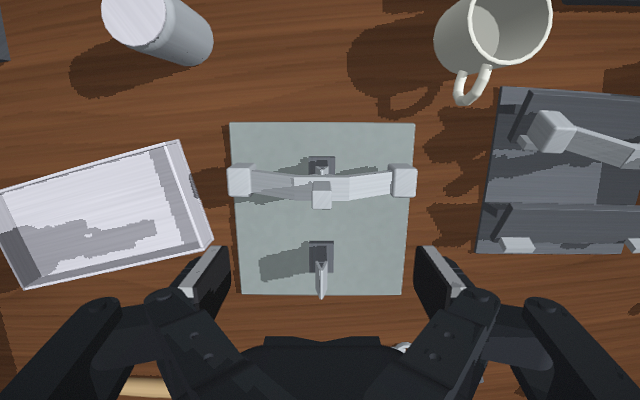

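The first arm rests level on edge 2, with weights at (240,180) and (403,180) symmetric and the tang at (321,194). Going for the second arm.

```bash
python3 -m handwheel '[{"x":-0.005,"y":0.04,"z":0,"ax":0,"ay":0.06,"az":0,"jaw":1},{"x":-0.01,"y":0.08,"z":0.0,"ax":0,"ay":0.12,"az":0.01,"jaw":1},{"x":-0.015,"y":0.12,"z":0.0,"ax":0,"ay":0.2,"az":0.01,"jaw":1},{"x":-0.02,"y":0.16,"z":0.0,"ax":0,"ay":0.28,"az":0.01,"jaw":1},{"x":-0.025,"y":0.2,"z":0.003,"ax":-0.005,"ay":0.36,"az":0.02,"jaw":0.8},{"x":-0.03,"y":0.24,"z":0.005,"ax":-0.005,"ay":0.44,"az":0.02,"jaw":0.7},{"x":-0.035,"y":0.28,"z":0.006,"ax":-0.005,"ay":0.48,"az":0.023,"jaw":0.6},{"x":-0.038,"y":0.304,"z":0.006,"ax":-0.005,"ay":0.481,"az":0.023,"jaw":0.5}]'
python3 - <<'E'
from h import *
R=arm(-.097,-28); t=np.array([630.4,-312.7,113.]); print(rel(R,t-4*R[:,2]))
E
```

```text
time_s: 8.7
tool_pos: [566.8, -308.6, 226.1]
tcp_rot: [3.141, -0.491, -0.1]
wrist_force: [-0.3, 0.0, -0.7]
opening: 42.8
(array([ 0.0029, -0.0023,  0.1258]), array([ 0.0017, -0.0018, -0.0025]))
```

```bash
python3 -m handwheel '[{"x":0.003,"y":-0.002,"z":0.03,"ax":0,"ay":-0.002,"az":-0.002,"jaw":0.5},{"x":0.003,"y":-0.002,"z":0.065,"ax":0,"ay":-0.002,"az":-0.002,"jaw":0.5},{"x":0.003,"y":-0.002,"z":0.095,"ax":0,"ay":-0.002,"az":-0.002,"jaw":0.5},{"x":0.003,"y":-0.002,"z":0.114,"ax":0,"ay":-0.002,"az":-0.002,"jaw":0.5},{"x":0.003,"y":-0.002,"z":0.124,"ax":0,"ay":-0.002,"az":-0.002,"jaw":0.5},{"x":0.003,"y":-0.002,"z":0.126,"ax":0,"ay":-0.002,"az":-0.002,"jaw":0.5},{"x":0.003,"y":-0.002,"z":0.126,"ax":0,"ay":-0.002,"az":-0.002,"jaw":0.4},{"x":0.003,"y":-0.002,"z":0.126,"ax":0,"ay":-0.002,"az":-0.002,"jaw":0.3}]' && python3 -m handwheel '[{"x":0,"y":0,"z":0,"ax":0,"ay":0,"az":0,"jaw":0.1},{"x":0,"y":0,"z":0,"ax":0,"ay":0,"az":0,"jaw":0},{"x":0,"y":0,"z":0,"ax":0,"ay":0,"az":0,"jaw":0},{"x":0,"y":0,"z":0,"ax":0,"ay":0,"az":0,"jaw":0},{"x":0,"y":0,"z":0,"ax":0,"ay":0,"az":0,"jaw":0},{"x":0,"y":0,"z":0,"ax":0,"ay":0,"az":0,"jaw":0}]'
```

```text
time_s: 9.37
tool_pos: [628.8, -313.0, 117.8]
tcp_rot: [3.139, -0.49, -0.097]
wrist_force: [0.3, -0.1, 1.4]
opening: 25.7
time_s: 9.87
tool_pos: [628.9, -313.3, 119.3]
tcp_rot: [3.138, -0.491, -0.097]
wrist_force: [-6.3, 1.0, 7.3]
opening: 15.4
```

```bash
python3 -m handwheel '[{"x":0,"y":0,"z":-0.005,"ax":0,"ay":0,"az":0,"jaw":0},{"x":0,"y":0,"z":-0.02,"ax":0,"ay":0,"az":0,"jaw":0},{"x":0,"y":0,"z":-0.05,"ax":0,"ay":0,"az":0,"jaw":0},{"x":0,"y":0,"z":-0.08,"ax":0,"ay":0,"az":0,"jaw":0},{"x":0,"y":0,"z":-0.1,"ax":0,"ay":0,"az":0,"jaw":0},{"x":0,"y":0,"z":-0.1,"ax":0,"ay":0,"az":0,"jaw":0}]'
python3 - <<'E'
from h import *
R=arm(-.072,0); u=np.array([np.cos(-.072),np.sin(-.072)])*104
print("edge1 tcp",np.array([628.5,-4.9])-u,ctrl.get_obs()["torque"]); print(rel(R,[524.7,2.6,190])); print(rel(R,[524.7,-150,225]))
E
```

```text
time_s: 10.37
tool_pos: [581.3, -308.9, 212.0]
tcp_rot: [3.134, -0.495, -0.095]
wrist_force: [0.0, -1.0, -6.3]
opening: 15.0
edge1 tcp [524.76945157   2.58153204] [-0.01807856  0.94801757 -0.07678036]
(array([-0.0861, -0.3046, -0.0236]), array([ 0.0128, -0.4948, -0.0246]))
(array([-0.0567, -0.1525, -0.0465]), array([ 0.0128, -0.4948, -0.0246]))
```

```bash
python3 -m handwheel '[{"x":-0.02,"y":-0.025,"z":-0.015,"ax":0.002,"ay":-0.04,"az":0,"jaw":0},{"x":-0.038,"y":-0.055,"z":-0.03,"ax":0.004,"ay":-0.1,"az":-0.01,"jaw":0},{"x":-0.05,"y":-0.09,"z":-0.038,"ax":0.006,"ay":-0.18,"az":-0.01,"jaw":0},{"x":-0.057,"y":-0.125,"z":-0.042,"ax":0.008,"ay":-0.26,"az":-0.01,"jaw":0},{"x":-0.063,"y":-0.16,"z":-0.042,"ax":0.01,"ay":-0.34,"az":-0.02,"jaw":0},{"x":-0.07,"y":-0.195,"z":-0.04,"ax":0.012,"ay":-0.42,"az":-0.02,"jaw":0},{"x":-0.076,"y":-0.23,"z":-0.035,"ax":0.013,"ay":-0.47,"az":-0.024,"jaw":0},{"x":-0.082,"y":-0.265,"z":-0.028,"ax":0.013,"ay":-0.495,"az":-0.025,"jaw":0}]'
python3 - <<'E'
from h import *
print(rel(arm(-.072,0),[524.7,2.6,180]))
E
```

```text
time_s: 11.03
tool_pos: [522.4, -35.1, 195.2]
tcp_rot: [3.141, 0.004, -0.071]
wrist_force: [1.4, -0.2, -7.8]
opening: 15.0
(array([-0.0003, -0.0378,  0.0151]), array([0.0004, 0.0035, 0.0009]))
```

```bash
python3 -m handwheel '[{"x":0,"y":-0.02,"z":0.005,"ax":0,"ay":0.003,"az":0.001,"jaw":0},{"x":0,"y":-0.034,"z":0.015,"ax":0,"ay":0.003,"az":0.001,"jaw":0},{"x":0,"y":-0.037,"z":0.03,"ax":0,"ay":0.003,"az":0.001,"jaw":0},{"x":0,"y":-0.037,"z":0.05,"ax":0,"ay":0.003,"az":0.001,"jaw":0},{"x":0,"y":-0.037,"z":0.065,"ax":0,"ay":0.003,"az":0.001,"jaw":0},{"x":0,"y":-0.037,"z":0.072,"ax":0,"ay":0.003,"az":0.001,"jaw":0},{"x":0,"y":-0.037,"z":0.075,"ax":0,"ay":0.003,"az":0.001,"jaw":0},{"x":0,"y":-0.037,"z":0.075,"ax":0,"ay":0.003,"az":0.001,"jaw":0}]'
python3 -c "
from h import *
print(rel(arm(-.072,0),[524.7,2,115]))"
```

```text
time_s: 11.7
tool_pos: [524.6, 1.8, 119.6]
tcp_rot: [3.141, 0.002, -0.072]
wrist_force: [-0.0, -0.2, -7.3]
opening: 14.9
(array([ 0.0001, -0.0002,  0.0046]), array([ 0.0002,  0.0016, -0.0002]))
```

```bash
python3 -m handwheel '[{"x":0,"y":0,"z":0.002,"ax":0,"ay":0.001,"az":0,"jaw":0},{"x":0,"y":0,"z":0.004,"ax":0,"ay":0.001,"az":0,"jaw":0},{"x":0,"y":0,"z":0.005,"ax":0,"ay":0.001,"az":0,"jaw":0},{"x":0,"y":0,"z":0.005,"ax":0,"ay":0.001,"az":0,"jaw":0}]'|grep -E "pos|force"
for i in 1 2; do python3 -m handwheel '[{"x":0,"y":0,"z":0.0007,"ax":0,"ay":0,"az":0,"jaw":0},{"x":0,"y":0,"z":0.0012,"ax":0,"ay":0,"az":0,"jaw":0},{"x":0,"y":0,"z":0.0012,"ax":0,"ay":0,"az":0,"jaw":0}]' | grep -E "pos|force";done
```

```text
tool_pos: [524.6, 1.7, 114.7]
wrist_force: [-0.3, 0.2, -7.1]
tool_pos: [524.7, 1.7, 113.6]
wrist_force: [-0.3, -0.2, -6.9]
tool_pos: [524.7, 1.8, 112.5]
wrist_force: [0.9, 1.8, -5.2]
```

```bash
for i in 1 2; do python3 -m handwheel '[{"x":0,"y":-0.0003,"z":0.0006,"ax":0,"ay":0,"az":0,"jaw":0},{"x":0,"y":-0.0003,"z":0.0008,"ax":0,"ay":0,"az":0,"jaw":0},{"x":0,"y":-0.0003,"z":0.0008,"ax":0,"ay":0,"az":0,"jaw":0}]' | grep -E "pos|force";done; python3 -c "
from h import *
print(ctrl.get_obs()['torque'])"
```

```text
tool_pos: [524.9, 2.3, 111.9]
wrist_force: [0.1, 3.0, -2.2]
tool_pos: [525.1, 2.7, 111.4]
wrist_force: [-0.1, 4.0, 0.5]
[ 0.63647972  0.0569653  -0.01615711]
```

```bash
for i in 1 2; do python3 -m handwheel '[{"x":0,"y":-0.0008,"z":0,"ax":0,"ay":0,"az":0,"jaw":0},{"x":0,"y":-0.0008,"z":0.0003,"ax":0,"ay":0,"az":0,"jaw":0},{"x":0,"y":-0.0008,"z":0.0003,"ax":0,"ay":0,"az":0,"jaw":0}]' | grep -E "pos|force";done; python3 -c "
from h import *
print(ctrl.get_obs()['torque'])"
```

```text
tool_pos: [525.2, 3.3, 111.1]
wrist_force: [0.1, -0.6, -1.5]
tool_pos: [525.2, 3.5, 111.0]
wrist_force: [-1.8, -4.8, 1.4]
[-1.12972128  0.4340412   0.00260591]
```

Side force changed sign, so the notch is seated at y≈3.2. Easing back a little and letting go.

```bash
python3 -m handwheel '[{"x":0,"y":0.0005,"z":0,"ax":0,"ay":0,"az":0,"jaw":0},{"x":0,"y":0.0005,"z":0,"ax":0,"ay":0,"az":0,"jaw":0.1},{"x":0,"y":0.0005,"z":0,"ax":0,"ay":0,"az":0,"jaw":0.3},{"x":0,"y":0.0005,"z":0,"ax":0,"ay":0,"az":0,"jaw":0.5},{"x":0,"y":0.0005,"z":0,"ax":0,"ay":0,"az":0,"jaw":0.8},{"x":0,"y":0.0005,"z":0,"ax":0,"ay":0,"az":0,"jaw":1},{"x":0,"y":0.0005,"z":0,"ax":0,"ay":0,"az":0,"jaw":1},{"x":0,"y":0.0005,"z":0,"ax":0,"ay":0,"az":0,"jaw":1}]'
python3 -m handwheel '[{"x":0,"y":0,"z":-0.01,"ax":0,"ay":0,"az":0,"jaw":1},{"x":0,"y":0,"z":-0.03,"ax":0,"ay":0,"az":0,"jaw":1},{"x":-0.01,"y":0,"z":-0.06,"ax":0,"ay":0,"az":0,"jaw":1},{"x":-0.02,"y":0,"z":-0.09,"ax":0,"ay":0,"az":0,"jaw":1},{"x":-0.03,"y":0,"z":-0.12,"ax":0,"ay":0,"az":0,"jaw":1},{"x":-0.03,"y":0,"z":-0.15,"ax":0,"ay":0,"az":0,"jaw":1},{"x":-0.03,"y":0,"z":-0.15,"ax":0,"ay":0,"az":0,"jaw":1},{"x":-0.03,"y":0,"z":-0.15,"ax":0,"ay":0,"az":0,"jaw":1}]'
python3 - <<'E'
from h import *
w=snap("wrist","w6.png"); o=ctrl.get_obs(); print(o["tool_pos"],o["tcp_rot"])
im=cv2.resize(w["color"][40:400,130:510,::-1],None,fx=1.6,fy=1.6,interpolation=cv2.INTER_CUBIC); a=snap("scene","s6.png")
q=cv2.resize(a["color"][190:310,270:400,::-1],None,fx=1.47,fy=1.47,interpolation=cv2.INTER_CUBIC)
cv=np.zeros((576,800,3),np.uint8); cv[:,:608]=im[:576]; cv[:q.shape[0],608:608+q.shape[1]]=q[:,:192]; cv2.imwrite("pics/m2.png",cv)
E
```

```text
time_s: 14.2
tool_pos: [525.2, 3.0, 111.0]
tcp_rot: [3.14, -0.001, -0.072]
wrist_force: [0.3, -0.6, -0.2]
opening: 84.2
time_s: 14.87
tool_pos: [495.5, 5.3, 263.2]
tcp_rot: [3.14, -0.005, -0.072]
wrist_force: [-0.1, -0.4, -1.3]
opening: 85.3
[495.17859146   5.3459072  261.60219801] [ 3.14024573e+00 -2.47893352e-03 -7.22664141e-02]
```

View pics/m2.png

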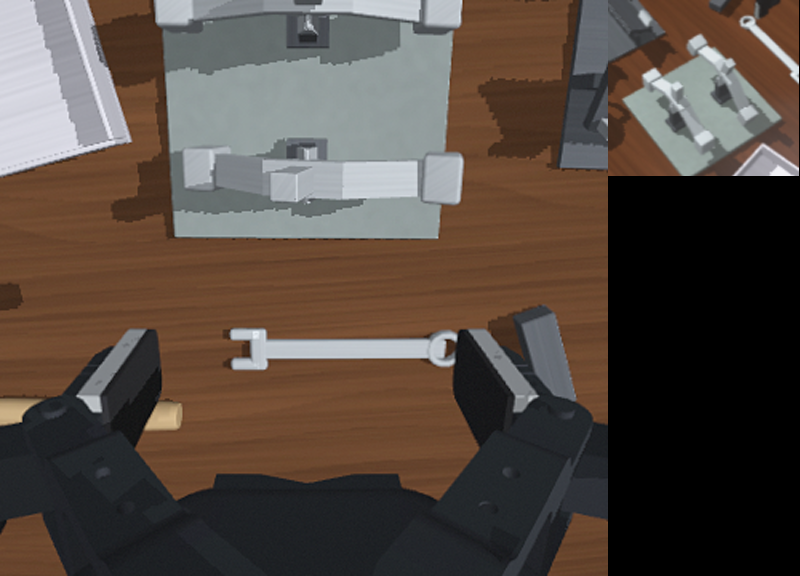

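The second arm (edge 1) has dropped its +y end: the tang leans left, (285,185), and the left weight is down. The first arm is still level. So the second arm is lopsided, and I'll fit its lean and re-grasp it.

Run:
```python
from h import *
w=load("wrist"); obs=np.array([(308,157.5),(256.9,141.9),(407.5,152.5)])
M=np.array([[0,0,46],[0,82,-13],[0,-82,-13]]); n=np.array([525,3,80.6])
for th in(13,15.4,17):
    A=Rn.from_euler('ZX',[-.072,np.radians(-th)]).as_matrix(); print(th,(proj(w,M@A.T+n)-obs).round(1).tolist())
A=Rn.from_euler('ZX',[-.072,np.radians(-15)]).as_matrix(); R=A@np.diag([1,-1,-1.]); t=n+A@[0,0,28]
print(t); 
for d in(70,3): print(d,rel(R,t-d*R[:,2]), t-d*R[:,2])
```

```text
13 [[1.0, -1.8], [-5.9, 3.8], [-2.1, -2.5]]
15.4 [[-1.1, -1.9], [-4.1, 3.5], [-1.5, -2.1]]
17 [[-2.5, -1.9], [-2.8, 3.3], [-1.2, -1.8]]
[525.52132849  10.22815733 107.64592314]
70 (array([ 0.0301, -0.0253,  0.0854]), array([-0.2606, -0.0007, -0.0004])) [526.82464973  28.29855064 175.26073098]
3 (array([ 0.03  , -0.008 ,  0.1501]), array([-0.2606, -0.0007, -0.0004])) [525.57718512  11.00260275 110.54370061]
```

```bash
python3 -m handwheel '[{"x":0.012,"y":-0.01,"z":0.02,"ax":-0.1,"ay":0,"az":0,"jaw":0.8},{"x":0.024,"y":-0.02,"z":0.05,"ax":-0.2,"ay":0,"az":0,"jaw":0.6},{"x":0.03,"y":-0.025,"z":0.08,"ax":-0.26,"ay":0,"az":0,"jaw":0.5},{"x":0.03,"y":-0.025,"z":0.085,"ax":-0.26,"ay":0,"az":0,"jaw":0.5},{"x":0.03,"y":-0.021,"z":0.1,"ax":-0.26,"ay":0,"az":0,"jaw":0.5},{"x":0.03,"y":-0.015,"z":0.125,"ax":-0.26,"ay":0,"az":0,"jaw":0.5},{"x":0.03,"y":-0.01,"z":0.144,"ax":-0.26,"ay":0,"az":0,"jaw":0.5},{"x":0.03,"y":-0.008,"z":0.1495,"ax":-0.26,"ay":0,"az":0,"jaw":0.5}]'
python3 - <<'E'
from h import *
R=Rn.from_euler('ZX',[-.072,np.radians(-15)]).as_matrix()@np.diag([1,-1,-1.])
print(rel(R,[525.6,11,111]))
E
```

```text
time_s: 15.63
tool_pos: [523.9, 10.3, 108.2]
tcp_rot: [2.881, 0.004, -0.073]
wrist_force: [0.2, -0.1, -1.2]
opening: 42.8
(array([ 0.0016, -0.0001, -0.0029]), array([-0.0011,  0.0041,  0.0001]))
```

```bash
python3 -m handwheel '[{"x":0.0016,"y":0,"z":-0.003,"ax":0,"ay":0.004,"az":0,"jaw":0.4},{"x":0.0016,"y":0,"z":-0.003,"ax":0,"ay":0.004,"az":0,"jaw":0.25},{"x":0.0016,"y":0,"z":-0.003,"ax":0,"ay":0.004,"az":0,"jaw":0.1},{"x":0.0016,"y":0,"z":-0.003,"ax":0,"ay":0.004,"az":0,"jaw":0},{"x":0.0016,"y":0,"z":-0.003,"ax":0,"ay":0.004,"az":0,"jaw":0},{"x":0.0016,"y":0,"z":-0.003,"ax":0,"ay":0.004,"az":0,"jaw":0},{"x":0.0016,"y":0,"z":-0.003,"ax":0,"ay":0.004,"az":0,"jaw":0}]'
python3 - <<'E'
from h import *
o=ctrl.get_obs(); R=Rn.from_euler('xyz',o["tcp_rot"]).as_matrix()
print("up",R.T@[0,0,.08]); p=o["tool_pos"]
print(rel(arm(.157,0),[591,269,170]))
E
```

```text
time_s: 16.22
tool_pos: [526.2, 11.5, 112.5]
tcp_rot: [2.882, -0.002, -0.072]
wrist_force: [-0.3, 5.9, 2.6]
opening: 14.9
up [ 0.00015488  0.02053285 -0.07731997]
(array([ 0.0463, -0.238 , -0.1226]), array([ 0.2587,  0.0278, -0.2276]))
```

```bash
python3 -m handwheel '[{"x":0,"y":0.001,"z":-0.004,"ax":0,"ay":0,"az":0,"jaw":0},{"x":0,"y":0.004,"z":-0.015,"ax":0,"ay":0,"az":0,"jaw":0},{"x":0,"y":0.01,"z":-0.04,"ax":0,"ay":0,"az":0,"jaw":0},{"x":0,"y":0.018,"z":-0.07,"ax":0,"ay":0,"az":0,"jaw":0},{"x":0,"y":0.023,"z":-0.087,"ax":0,"ay":0,"az":0,"jaw":0},{"x":0,"y":0.023,"z":-0.087,"ax":0,"ay":0,"az":0,"jaw":0}]'
python3 - <<'E'
from h import *
print(rel(arm(.157,0),[591,269,190]))
E
```

```text
time_s: 16.72
tool_pos: [527.4, 11.6, 207.6]
tcp_rot: [2.882, -0.009, -0.072]
wrist_force: [0.2, -0.8, -6.5]
opening: 14.9
(array([ 0.0449, -0.2572, -0.0497]), array([ 0.2591,  0.0212, -0.2284]))
```

```bash
python3 -m handwheel '[{"x":0.0,"y":-0.03,"z":-0.006,"ax":0.04,"ay":0,"az":-0.02,"jaw":0},{"x":0.0,"y":-0.065,"z":-0.013,"ax":0.1,"ay":0.0,"az":-0.04,"jaw":0},{"x":0.002,"y":-0.1,"z":-0.02,"ax":0.16,"ay":0.01,"az":-0.08,"jaw":0},{"x":0.006,"y":-0.135,"z":-0.027,"ax":0.22,"ay":0.01,"az":-0.12,"jaw":0},{"x":0.014,"y":-0.17,"z":-0.033,"ax":0.25,"ay":0.02,"az":-0.16,"jaw":0},{"x":0.024,"y":-0.2,"z":-0.04,"ax":0.259,"ay":0.021,"az":-0.2,"jaw":0},{"x":0.036,"y":-0.23,"z":-0.045,"ax":0.259,"ay":0.021,"az":-0.228,"jaw":0},{"x":0.045,"y":-0.257,"z":-0.05,"ax":0.259,"ay":0.021,"az":-0.228,"jaw":0}]'
python3 - <<'E'
from h import *
print(rel(arm(.157,0),[591,269,95]))
w=snap("wrist","w7.png")
# tray rim: bright region corners relative to expectation
b=snap("top")
Rz=Rn.from_euler('z',.157).as_matrix()
print((proj(w,[Rz@[sx*65,sy*130,35]+np.array([591,269,0]) for sx in(1,-1) for sy in(1,-1)])).round())
im=w["color"][:,:,::-1].copy()
for p in proj(w,[Rz@[sx*65,sy*130,35]+np.array([591,269,0]) for sx,sy in((1,1),(1,-1),(-1,-1),(-1,1))]): cv2.circle(im,tuple(int(v) for v in np.clip(p,-2000,2000)),4,(0,0,255),1)
cv2.imwrite("pics/w7o.png",im)
E
```

```text
time_s: 17.38
tool_pos: [591.3, 270.3, 189.0]
tcp_rot: [3.141, 0.002, 0.158]
wrist_force: [0.3, 0.0, -6.6]
opening: 14.9
(array([-0.0003,  0.0012,  0.094 ]), array([0.0004, 0.0017, 0.0014]))
[[177. 113.]
 [468. 114.]
 [193. 247.]
 [452. 247.]]
```

```bash
python3 -m handwheel '[{"x":0,"y":0.001,"z":0.03,"ax":0,"ay":0.002,"az":0,"jaw":0},{"x":0,"y":0.001,"z":0.06,"ax":0,"ay":0.002,"az":0,"jaw":0},{"x":0,"y":0.001,"z":0.085,"ax":0,"ay":0.002,"az":0,"jaw":0},{"x":0,"y":0.001,"z":0.098,"ax":0,"ay":0.002,"az":0,"jaw":0},{"x":0,"y":0.001,"z":0.1,"ax":0,"ay":0.002,"az":0,"jaw":0},{"x":0,"y":0.001,"z":0.1,"ax":0,"ay":0.002,"az":0,"jaw":0}]'|grep -E "pos|force"
for i in 1 2; do python3 -m handwheel '[{"x":0,"y":0,"z":0.001,"ax":0,"ay":0,"az":0,"jaw":0},{"x":0,"y":0,"z":0.002,"ax":0,"ay":0,"az":0,"jaw":0},{"x":0,"y":0,"z":0.002,"ax":0,"ay":0,"az":0,"jaw":0}]'|grep -E "pos|force";done
```

```text
tool_pos: [591.1, 270.8, 88.0]
wrist_force: [0.2, 0.2, -6.9]
tool_pos: [591.4, 270.8, 87.0]
wrist_force: [-1.2, -0.2, -8.2]
tool_pos: [591.5, 270.8, 85.1]
wrist_force: [-0.0, 0.9, -7.2]
```

```bash
for i in 1 2 3; do python3 -m handwheel '[{"x":0,"y":0,"z":0.0008,"ax":0,"ay":0,"az":0,"jaw":0},{"x":0,"y":0,"z":0.0013,"ax":0,"ay":0,"az":0,"jaw":0},{"x":0,"y":0,"z":0.0013,"ax":0,"ay":0,"az":0,"jaw":0}]'|grep -E "pos|force";done
```

```text
tool_pos: [591.8, 270.7, 84.3]
wrist_force: [-0.8, -2.5, -1.2]
tool_pos: [592.1, 270.8, 84.2]
wrist_force: [-2.7, -3.0, 9.0]
tool_pos: [592.3, 270.8, 84.1]
wrist_force: [-5.6, -4.4, 10.5]
```

Contact on the tray floor, about where expected. Releasing and rising.

```bash
python3 -m handwheel '[{"x":0,"y":0,"z":-0.0003,"ax":0,"ay":0,"az":0,"jaw":0.05},{"x":0,"y":0,"z":-0.0003,"ax":0,"ay":0,"az":0,"jaw":0.2},{"x":0,"y":0,"z":-0.0003,"ax":0,"ay":0,"az":0,"jaw":0.35},{"x":0,"y":0,"z":-0.0003,"ax":0,"ay":0,"az":0,"jaw":0.5},{"x":0,"y":0,"z":-0.0003,"ax":0,"ay":0,"az":0,"jaw":0.6},{"x":0,"y":0,"z":-0.0003,"ax":0,"ay":0,"az":0,"jaw":0.6},{"x":0,"y":0,"z":-0.0003,"ax":0,"ay":0,"az":0,"jaw":0.6}]'
python3 -m handwheel '[{"x":0,"y":0,"z":-0.01,"ax":0,"ay":0,"az":0,"jaw":0.6},{"x":0,"y":0,"z":-0.04,"ax":0,"ay":0,"az":0,"jaw":0.6},{"x":0,"y":0,"z":-0.08,"ax":0,"ay":0,"az":0,"jaw":0.6},{"x":-0.03,"y":-0.02,"z":-0.12,"ax":0,"ay":0,"az":0,"jaw":0.6},{"x":-0.06,"y":-0.03,"z":-0.15,"ax":0,"ay":0,"az":0,"jaw":0.6},{"x":-0.09,"y":-0.03,"z":-0.18,"ax":0,"ay":0,"az":0,"jaw":0.6},{"x":-0.1,"y":-0.03,"z":-0.19,"ax":0,"ay":0,"az":0,"jaw":0.6},{"x":-0.1,"y":-0.03,"z":-0.19,"ax":0,"ay":0,"az":0,"jaw":0.6}]'
python3 - <<'E'
from h import *
w=snap("wrist"); a=snap("scene","s8.png"); b=snap("top","t8.png")
im=np.zeros((600,800,3),np.uint8)
im[:300,:480]=cv2.resize(w["color"][:,:,::-1],(480,300),interpolation=cv2.INTER_AREA)
im[300:,:480]=cv2.resize(a["color"][160:360,210:530,::-1],(480,300),interpolation=cv2.INTER_CUBIC)
im[:200,480:]=cv2.resize(b["color"][:,:,::-1],(320,200),interpolation=cv2.INTER_AREA)
im[200:500,480:]=cv2.resize(b["color"][120:240,120:248,::-1],(320,300),interpolation=cv2.INTER_CUBIC)
cv2.imwrite("pics/m3.png",im)
E
```

```text
time_s: 19.82
tool_pos: [592.3, 270.8, 84.4]
tcp_rot: [-3.141, -0.003, 0.159]
wrist_force: [-0.8, 0.1, 0.3]
opening: 51.2
time_s: 20.48
tool_pos: [486.1, 285.1, 280.6]
tcp_rot: [-3.139, -0.011, 0.16]
wrist_force: [-0.9, -0.3, 0.1]
opening: 51.4
```

View pics/m3.png

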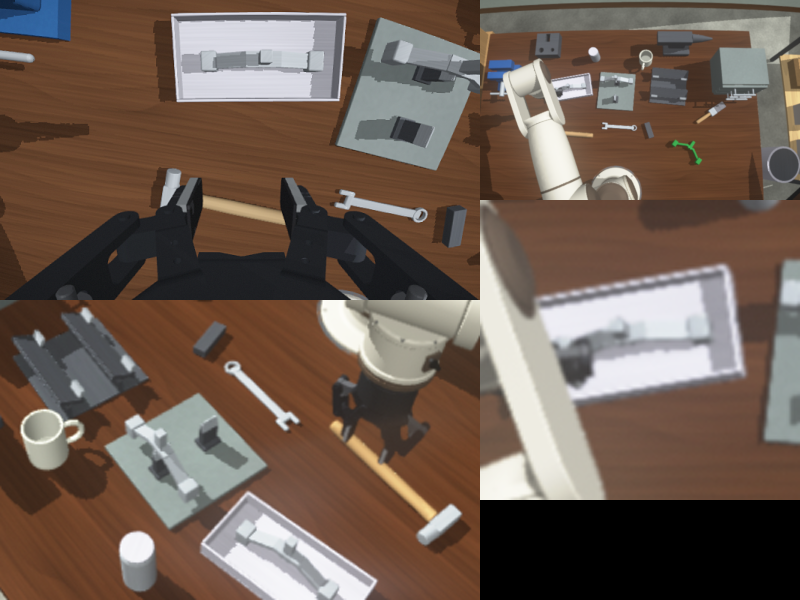

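The lopsided arm stands upright in the tray, wrist view ~(262,58). The true arm is still on edge 2, the rack is empty and the bystanders look unmoved. Before handing in, I'll check numerically that the balanced arm is level and hasn't moved.

Run:
```python
from h import *
from bench import ticket
a=cv2.imread("pics/s6.png").astype(int);b=cv2.imread("pics/s8.png").astype(int)
d=abs(a-b).max(2)[215:260,290:345]; print("changed px near arm 1:",(d>40).sum(),"of",d.size, "force",ctrl.get_obs()["wrist_force"])
print(ticket.hand_in())
```

```text
changed px near arm 1: 236 of 2475 force [ 0.04184626  0.66303832 -0.86411185]
the job is handed in; nothing more can be done
None
```

I tested both arms on the balancing stand, left the level one balanced there and put the lopsided one in the scrap tray. The job is handed in at about 20.5 s of the 72 s allowed.

- **First arm (nearer rack seat):** I set it on the farther knife edge (edge 2). It stayed level after release and is still there in the last pictures.
- **Second arm (farther rack seat):** I set it on the nearer knife edge (edge 1). It dropped its left (+y) end, leaning about 15 degrees. I gripped it again and stood it upright in the tray, letting go after it touched the floor at a force of about 10 N.

**Last checks:**
- The final pictures show the true arm on edge 2, the lopsided arm inside the tray, the rack empty, and no visible change to the other things on the bench. The gripper is clear, with wrist force under 1 N.
- One check did not settle anything. Comparing the side-camera pictures from before and after the tray move, 236 of 2475 pixels around the balanced arm had changed. The robot, its shadow and the neighbouring arm had all moved by then, which probably explains it, but I had no pictures left to confirm it and handed in without another look.
- I never measured the true arm's tilt in degrees; "level" is judged from the pictures.

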